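# Put the cartridge caddy away in the dust cupboard

## Robot

A 7-joint arm with a two-finger parallel gripper is mounted at the origin on the work surface; the furniture and walls round the work are solid. World frame = base frame: x ahead of the robot, y to its left, z up, the work surface at z = 0. Lengths are in m, angles in rad, forces in N, time in s.
With the tool pointing down it reaches from about 0.4 to 0.9 m from the base axis. Payload 5.5 kg.
Tool frame: the origin (TCP) lies midway between the tips of the shut fingers; the grasp point (between the pads) lies 19 mm behind it (manip.grip_depth is the distance from the TCP to the grasp point, in m); z points along the fingers, x is the direction in which the jaws open and shut, and the axes are right-handed (so a half turn about z gives the same grasp; the last joint's range is limited). The gripper opens to 92 mm and grips with 3 to 60 N. Pads are 19 mm wide; open, the fingers measure 130 mm over their backs; the gripper's body (75 mm by 190 mm) begins 47 mm behind the grasp point.
Start: joints at [1.395, 0.501, -0.427, 1.55, 0.221, 1.138, -0.21], TCP at [0.276, -0.588, 0.207] pointing down, gripper open.
Joint ranges: [-2.88, 2.88], [-0.31, 2.03], [-1.54, 1.56], [0.2, 2.42], [-1.41, 4.55], [0.19, 2.02], [-2.57, 2.57]. Speed limits (rad/s): [2.57, 2.57, 3.14, 3.14, 3.14, 3.14, 3.14].

## Interface

Orientations are given as a unit quaternion [x, y, z, w].
In Python, from bench import manip, effector, viewer gives the robot as it stands. Calls block until the motion is done:
- manip.move_pose(position, orientation): joint-space move of the TCP to a pose.
- manip.servo_line(position, ori=None, vel=0.15): straight line of the TCP; ori=None keeps the orientation; vel is the mean speed in m/s.
- manip.movej(angles): joint-space move.
- effector.open_jaws() and effector.close(f_grip=None): open the fingers fully, or close them until they stop; f_grip is the grip in N (None keeps the last).
- manip.sleep(seconds).
- manip.solve_ik(position, orientation): joint angles nearest the present ones, or None.
- viewer.get_image(name): name is "side" or "top"; returns the picture (384x512x3 uint8, red, green, blue); there is no depth.
- viewer.get_calibration(name): a dict with "vfov" (degrees; the focal length in pixels is half the picture's height over the tangent of half this angle, whatever the lens; pixels are square), "cx", "cy" (the principal point, pixels), "eye" and "attitude" of the camera in the world. Camera axes: x right, y down, z forward; pixel columns grow to the right and rows downward; lengths in m; the calibration is good to about 2 mm. A picture is of the moment at which its call begins. get_calibration takes no time and is no camera call.
A pose or a line that the arm cannot do raises manip.PlanningError and nothing moves.
- manip.hand_in(): hands the job in, once; it reports no verdict.
Readings, each from a call of its own:
- manip.current_clock(): time.
- manip.current_q(): joint angles.
- manip.current_joint_velocities(): joint speeds.
- manip.current_tau(): joint torques, N m.
- manip.current_tool_pos(): TCP position.
- manip.current_tcp_rot(): TCP orientation.
- manip.current_force(): force on the tool from outside, world axes, zero at the start.
- manip.current_wrist_torque(): the same for the moment, N m.
- manip.current_finger_gap(): finger opening in m.
Only numpy, scipy, OpenCV 4.12 (cv2) and the standard library are available. Lean on these libraries where they do the work, as an engineer would, in place of code of your own. Each camera call takes 0.05 s, during which the arm holds its last target.

## Task

Put the caddy of filter cartridges away in the dust cupboard: stand it on the dropped door and let go, then slide it right in, pull end to the front and cartridges still standing in their pockets. Swing the door up and push it past its roller catches until it snaps fully shut, and leave the other things on the bench where they lie.

Things in the scene. Friction and masses are not known exactly. Their poses are not given: they have to be found in the camera images.
- cupboard: Grey sheet-steel dust cupboard, fixed to the bench, 172 wide, 206 deep, 178 high, with a sloping drop-front door and feet. Origin on the table top under the middle of its front (hinge) edge; +x points from the opening to its back wall, +y to the left as you look in, z up. Its floor is 50 above the table, 160 wide between the sides and 194 deep to the back wall.
- roof_edge (a point): Middle of the lower front edge of the cupboard's roof, 172 above the table, 122 above its floor, 70 behind the hinge edge (the opening leans back 30 degrees); the roof is 6 thick. The caddy cannot be lowered in, only slid in along door and floor; the door clears it once its origin is 115 behind the hinge edge (139: back wall). Axes as cupboard.
- cupboard_door (a joint): Door hinge, rad: 0 = fully shut, 2.09 = dropped flat, level with the cupboard's floor (as at the start). Clear door in an aluminium frame, 172 wide, 148 from hinge to top edge, 9 thick. From beyond about 0.65 it falls open by its weight; below that its stiff hinge lets it stand ajar, down to about 0.13, where it meets its catches.
- catch (a point): Midpoint between two roller catches under the roof's front corners: sprung white rollers, 12 in diameter, 64 to the left and right of this point. Two steel strikes on the door's inner face meet them at about 0.13 rad. Push the door on (about 7 N at its handle): once past about 0.06 rad the rollers snap it shut and hold it at 0.
- door_hinge (a point): Middle of the door's hinge axis, 50 above the table at the front edge of the cupboard's floor; the axis runs along the cupboard's y. Axes as cupboard.
- door_handle (a point): Middle of the door's handle: round steel bar, 10 in diameter, 76 long, parallel to the hinge, 186 up the door from it and 5 outside its inner face; 33 clear of the top edge. Door flat: the bar is 45 above the table, on the robot's side, free below. Door shut: 214 above the table, 89 behind the hinge, clear above the roof. Turns with the door: y along the bar, z away from the hinge.
- caddy: Plywood caddy on two runners, 110 long (x), 124 wide (y), walls 34 high, with four filter cartridges in 2 x 2 pockets; about 0.5 kg loaded. Origin at the centre of its underside, z up; +x points away from its front pull. Steel carrying bail over its middle, 109 high; wooden pull at the front (-x), reaching to x = -92.
- caddy_bail (a point): Middle of the straight top of the carrying bail: round bar, 10 in diameter, straight for 52 along the caddy's x, 104 above the underside, over the caddy's middle; the cartridges below reach 79. Lift the caddy here, fingers closing along its y, so that it hangs level.
- caddy_pull (a point): Grip point of the wooden front pull: upright tongue, 12 thick (y), 37 long (x -92 to -55), from 10 to 36 above the caddy's underside; the point lies at x = -80, 28 high. For sliding the caddy; lifting the loaded caddy by it would tip it. Near the roof take it with the tool leaning out to the front by some 30 degrees.
- filter_0: Cream filter cartridge with black ring, 45 diameter x 72 high, standing loose in the caddy's back left pocket (pull side = front). Origin at the centre of its foot, z up along its axis.
- filter_1: Cream filter cartridge with black ring, 45 diameter x 72 high, standing loose in the caddy's back right pocket (pull side = front). Origin at the centre of its foot, z up along its axis.
- filter_2: Cream filter cartridge with black ring, 45 diameter x 72 high, standing loose in the caddy's front left pocket (pull side = front). Origin at the centre of its foot, z up along its axis.
- filter_3: Cream filter cartridge with black ring, 45 diameter x 72 high, standing loose in the caddy's front right pocket (pull side = front). Origin at the centre of its foot, z up along its axis.
- notebook: Closed notebook, 210 x 152 x 13. Bystander. Origin at the centre of its underside.
- oring_tin: Open round tin of rubber rings, 68 diameter x 22. Bystander. Origin at the centre of its underside.
- screwdriver: Screwdriver, 215 long. Bystander. Origin at the centre of its underside.
- marker: Felt marker, 131 long. Bystander. Origin at the centre of its underside.
- spare_cap: Open blue cap lying alone at the front left, 64 diameter x 28. Bystander. Origin at the centre of its underside.
- brush: Flat dust brush, 187 long. Bystander. Origin at the centre of its underside.
There are look-alikes about, which are no part of the job. Leave any yellow look-alike of the filter_1 alone.

How it is judged:
On the way, in this order (a step that is already met when the one before it is completed fails the run):
1. the caddy stands on the dropped door, pull towards the front, and is let go (x of caddy in the frame of cupboard between -0.14 and 0.06 m and y of caddy in the frame of cupboard between -0.035 and 0.035 m and z of caddy in the frame of cupboard between 0.042 and 0.058 m and angle between caddy's own z axis and vertical below 0.1 rad and angle between the x axis of caddy and the x axis of cupboard, either way round below 0.4 rad and x of caddy_pull in the frame of cupboard below -0.02 m and linear speed of caddy below 0.03 m/s and contact force between the fingers and caddy below 0.1 N), for 0.2 s.
2. the caddy is slid into the cupboard (x of caddy in the frame of cupboard between 0.095 and 0.15 m and y of caddy in the frame of cupboard between -0.03 and 0.03 m), for 0.1 s.
At the end, for the whole second after the job is handed in: The door is snapped shut (within 0.03 rad of its seal) and stays so; the caddy stands level inside the cupboard behind the door, pull to the front, at rest; all four cartridges stand upright in it (within 0.2 rad) (value of joint cupboard_door below 0.03 rad and x of caddy in the frame of cupboard between 0.105 and 0.15 m and y of caddy in the frame of cupboard between -0.03 and 0.03 m and z of caddy in the frame of cupboard between 0.042 and 0.058 m and angle between caddy's own z axis and vertical below 0.1 rad and angle between the x axis of caddy and the x axis of cupboard, either way round below 0.4 rad and x of caddy_pull in the frame of cupboard below 0.08 m and angle between each of filter_0, filter_1, filter_2, filter_3's own z axis and vertical below 0.2 rad and z of filter_0 in the frame of caddy between 0 and 0.02 m and x of filter_0 in the frame of caddy between -0.055 and 0.055 m and y of filter_0 in the frame of caddy between -0.062 and 0.062 m and z of filter_1 in the frame of caddy between 0 and 0.02 m and x of filter_1 in the frame of caddy between -0.055 and 0.055 m and y of filter_1 in the frame of caddy between -0.062 and 0.062 m and z of filter_2 in the frame of caddy between 0 and 0.02 m and x of filter_2 in the frame of caddy between -0.055 and 0.055 m and y of filter_2 in the frame of caddy between -0.062 and 0.062 m and z of filter_3 in the frame of caddy between 0 and 0.02 m and x of filter_3 in the frame of caddy between -0.055 and 0.055 m and y of filter_3 in the frame of caddy between -0.062 and 0.062 m and linear speed of caddy below 0.02 m/s and velocity of joint cupboard_door below 0.05 rad/s); the robot touches nothing.
It fails at once if one of the other things on the bench is shifted by more than 30 mm (distance of any of notebook, oring_tin, screwdriver, marker, spare_cap, brush from where it was at the start of the episode above 0.03 m).
It also fails if it takes over 66 s, if anything falls off the work surface, if the arm or the gripper's body presses on something with over 40 N, if the wrist force passes 120 N, or if a joint passes its speed limit or range.

## Working session

There is one attempt and no reset: what is moved stays moved. The work goes in short steps, each a Python script; the robot and the scene stay as the last script left them, time stands still between calls to the robot, and variables do not carry over. Pictures are saved under pics/ and viewed, and the job is handed in when it is done.

```bash
mkdir -p pics && ls && python3 - <<'E'
from bench import manip, effector, viewer
import cv2
for n in ("side","top"):
    im=viewer.get_image(n); cv2.imwrite(f"pics/{n}0.png",im[:,:,::-1]); print(n,viewer.get_calibration(n))
print(manip.current_clock(),manip.current_tool_pos(),manip.current_tcp_rot(),manip.grip_depth)
E
```

```text
pics
side {'vfov': 48.52096595117375, 'cx': 253.48884156377127, 'cy': 196.26018635662734, 'eye': array([ 0.00433261, -1.08766679,  0.78616646]), 'attitude': array([ 0.83244065, -0.18336329,  0.11121462, -0.51093227])}
top {'vfov': 53.163626057504025, 'cx': 255.03788591171718, 'cy': 187.87081697352718, 'eye': array([0.41660701, 0.02741716, 1.62898176]), 'attitude': array([ 0.71404263, -0.69921578,  0.02605994, -0.02369154])}
0.1 [ 0.27580392 -0.58785661  0.20565197] [ 8.44054344e-01 -5.36256915e-01 -7.34290067e-04 -4.96413426e-04] 0.0188
```

View pics/side0.png

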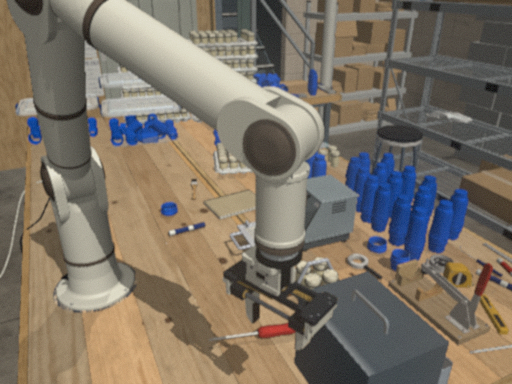

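View pics/top0.png

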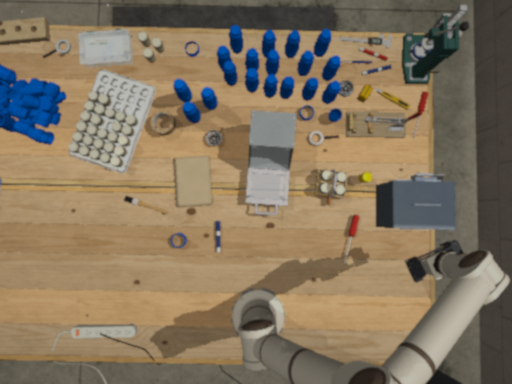

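```bash
cat > h.py <<'E'
import numpy as np, cv2
from scipy.spatial.transform import Rotation as R
from bench import manip, effector, viewer
def cal(n):
    c=viewer.get_calibration(n); f=192/np.tan(np.radians(c['vfov']/2)); return c,f,R.from_quat(c['attitude']).as_matrix()
def ray(n,u,v):
    c,f,M=cal(n); d=M@np.array([(u-c['cx'])/f,(v-c['cy'])/f,1]); return np.array(c['eye']),d/np.linalg.norm(d)
def onz(n,u,v,z):
    e,d=ray(n,u,v); return e+d*(z-e[2])/d[2]
def proj(n,p):
    c,f,M=cal(n); q=M.T@(np.array(p)-c['eye']); return np.array([c['cx']+f*q[0]/q[2],c['cy']+f*q[1]/q[2]])
def tri(a,b):
    (e1,d1),(e2,d2)=ray('side',*a),ray('top',*b)
    A=np.stack([d1,-d2],1); t=np.linalg.lstsq(A,e2-e1,rcond=None)[0]
    p,q=e1+d1*t[0],e2+d2*t[1]; return (p+q)/2,np.linalg.norm(p-q)
def crop(n,x0,y0,x1,y1,s,name,im=None):
    im=viewer.get_image(n) if im is None else im
    c=cv2.resize(im[y0:y1,x0:x1],None,fx=s,fy=s,interpolation=cv2.INTER_CUBIC); cv2.imwrite(name,c[:,:,::-1]); return im
def down(yaw,lean=0):
    # tool z down, jaw axis x at yaw
    pass
E
python3 - <<'E'
from h import *
im=cv2.imread('pics/top0.png')[:,:,::-1]
crop('top',230,100,390,220,5,'pics/topc.png',im)
im=cv2.imread('pics/side0.png')[:,:,::-1]
crop('side',180,160,400,325,3.6,'pics/sidec.png',im)
E
```

```text
(no output)
```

View pics/topc.png

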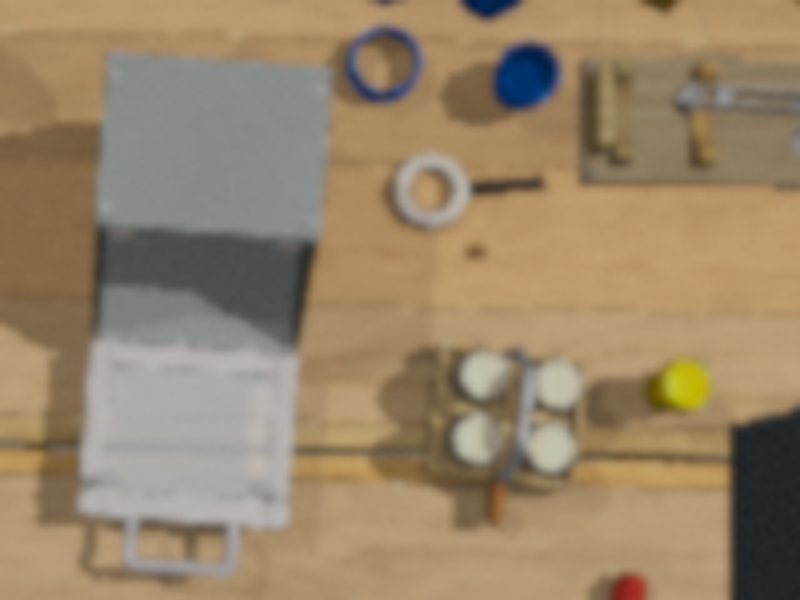

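View pics/sidec.png

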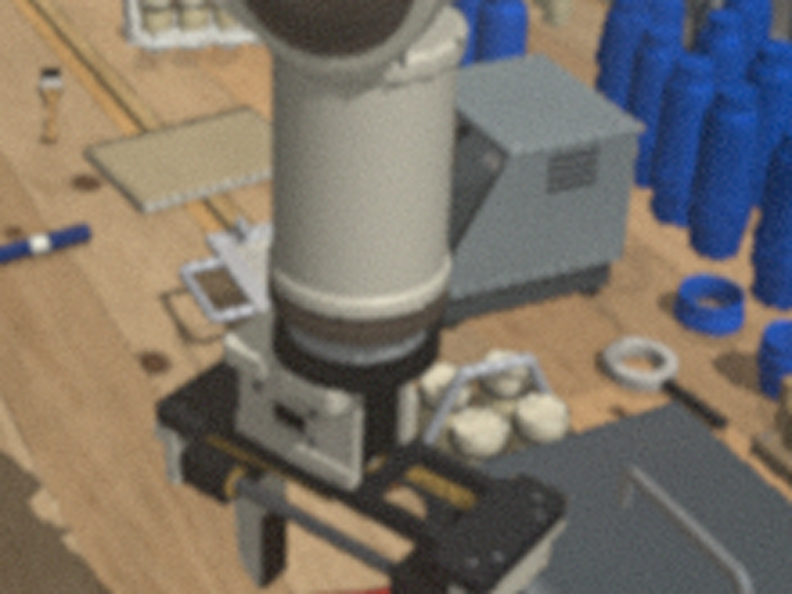

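```bash
python3 - <<'E'
from h import *
np.set_printoptions(precision=4,suppress=True)
t=lambda x,y,z:onz('top',230+x/5-.4,100+y/5-.4,z)
bl,br,fl,fr=[t(*p,.178) for p in((108,55),(330,68),(98,225),(316,238))]
print('roof',bl,br,fl,fr, np.linalg.norm(bl-br),np.linalg.norm(fl-fr),np.linalg.norm(bl-fl))
for n,d in(('L',bl-fl),('R',br-fr)): print('yaw',n,np.degrees(np.arctan2(d[1],d[0])))
for d in (bl-br,fl-fr): print('yawW',np.degrees(np.arctan2(d[1],d[0]))-90)
for p in ((80,513),(288,527),(92,340),(298,350)): print('door',t(*p,.05))
for p in ((127,570),(235,572)): print('handle',t(*p,.045))
print('bail',t(522,355,.104),t(515,475,.104))
for p in((432,348),(428,472),(582,362),(577,488)): print('wall top',t(*p,.034))
for p in((485,375),(558,384),(474,438),(550,447)): print('filt',t(*p,.079))
print('pull',t(496,515,.036))
for p in((734,425),): print('box',t(*p,.2))
# side bail ends
s=lambda x,y:(180+x/3.6,160+y/3.6)
print(tri(s(465,365),(230+515/5,100+475/5)),tri(s(535,358),(230+522/5,100+360/5)))
print(tri(s(440,375),(230+485/5,100+375/5)))
E
```

```text
roof [0.8164 0.0446 0.178 ] [ 0.81   -0.1263  0.178 ] [0.6842 0.0494 0.178 ] [ 0.6777 -0.1174  0.178 ] 0.17101708951662845 0.16688483616494326 0.1323302210970847
yaw L -2.0762311874485957
yaw R -3.8625976870667174
yawW -2.149584009678776
yawW -2.2114143143163005
door [0.4681 0.0609 0.05  ]
door [ 0.4601 -0.1105  0.05  ]
door [0.6115 0.0542 0.05  ]
door [ 0.6068 -0.1166  0.05  ]
handle [0.4221 0.0212 0.045 ]
handle [ 0.4223 -0.0678  0.045 ]
bail [ 0.6001 -0.2909  0.104 ] [ 0.5038 -0.286   0.104 ]
wall top [ 0.6128 -0.2301  0.034 ]
wall top [ 0.5088 -0.2278  0.034 ]
wall top [ 0.6037 -0.3558  0.034 ]
wall top [ 0.4981 -0.3521  0.034 ]
filt [ 0.5861 -0.2662  0.079 ]
filt [ 0.58   -0.3256  0.079 ]
filt [ 0.5346 -0.2576  0.079 ]
filt [ 0.5286 -0.3193  0.079 ]
pull [ 0.4741 -0.2844  0.036 ]
box [ 0.5392 -0.4299  0.2   ]
(array([ 0.5156, -0.2933,  0.1135]), np.float64(0.031517632853967574)) (array([ 0.5959, -0.2943,  0.0979]), np.float64(0.0016788885784997042))
(array([ 0.5633, -0.2581,  0.0725]), np.float64(0.048172140037664235))
```

```bash
cat >> h.py <<'E'
np.set_printoptions(precision=4,suppress=True)
CY=np.radians(-2.3); CO=np.array([.6115,-.031,0]); CR=R.from_euler('z',CY)
def C(p): return CO+CR.apply(p)           # cupboard -> world
def ori(yaw,lean,s=1):
    # approach dir: down, leaning so that body is towards -x' (front); jaws along y' (s=+-1)
    z=np.array([np.sin(lean),0,-np.cos(lean)]); x=np.array([0,s,0.]); y=np.cross(z,x)
    return (R.from_euler('z',yaw)*R.from_matrix(np.stack([x,y,z],1))).as_quat()
def zdir(q): return R.from_quat(q).as_matrix()[:,2]
G=manip.grip_depth
E
python3 - <<'E'
from h import *
d=np.radians
def chk(n,p,q):
    r=manip.solve_ik(list(p),list(q)); print(n,np.round(p,3),None if r is None else np.round(r,2))
print(tri((354,276),(376,181)))
for p in((218,222),(218,250),(170,240),(186,240),(356,216),(344,256)): print(p,onz('top',*p,.01)[:2])
for s in(1,-1):
    print('s',s)
    q=ori(d(-4.5),0,s); chk('bail',[.556,-.291,.087],q); chk('up',[.556,-.291,.24],q)
    q=ori(CY,0,s); chk('place',C([-.035,0,.137]),q); 
    for L in(30,40,45,50):
        q=ori(CY,d(L),s)
        for x in(-.035,.125): chk(f'pull{L} {x}',C([x-.083,0,.078])+G*zdir(q),q)
    for L in(20,30,40,50,60):
        q=ori(CY,d(L),s); n=CR.apply([np.cos(d(L)),0,np.sin(d(L))])
        chk(f'hand{L}',C([-.186,0,.045])-.0145*n+.012*zdir(q),q)
    for L in(-20,0,20,40,60):
        q=ori(CY,d(L),s); n=CR.apply([np.cos(d(L)),0,np.sin(d(L))])
        chk(f'end{L}',C([.089,0,.214])-.0145*n+.012*zdir(q),q)
E
```

```text
(array([ 0.5595, -0.4439,  0.157 ]), np.float64(0.006337958839077688))
(218, 222) [0.3838 0.1758]
(218, 250) [0.2672 0.1726]
(170, 240) [0.3046 0.3745]
(186, 240) [0.3059 0.3076]
(356, 216) [ 0.421  -0.4045]
(344, 256) [ 0.2531 -0.3547]
s 1
bail [ 0.556 -0.291  0.087] [ 1.09  0.77 -0.94  1.69  0.7   1.06  1.4 ]
up [ 0.556 -0.291  0.24 ] [ 1.14  0.61 -1.04  1.56  0.54  1.29  1.52]
place [ 0.577 -0.03   0.137] [ 0.75  0.64 -1.02  1.79  0.62  1.07  1.03]
pull30 -0.035 [ 0.503 -0.027  0.062] None
pull30 0.125 [ 0.663 -0.033  0.062] [ 0.54  0.56 -0.65  2.11  1.54  0.32  0.14]
pull40 -0.035 [ 0.506 -0.027  0.064] None
pull40 0.125 [ 0.666 -0.033  0.064] [ 1.01  1.06 -1.31  2.23  2.11  0.91 -0.02]
pull45 -0.035 [ 0.507 -0.027  0.065] None
pull45 0.125 [ 0.667 -0.033  0.065] [ 1.03  1.14 -1.31  2.28  2.29  0.98 -0.11]
pull50 -0.035 [ 0.508 -0.027  0.066] None
pull50 0.125 [ 0.668 -0.033  0.066] [ 1.05  1.24 -1.31  2.33  2.47  1.08 -0.14]
hand20 [ 0.416 -0.023  0.029] None
hand30 [ 0.419 -0.023  0.027] None
hand40 [ 0.422 -0.023  0.026] None
hand50 [ 0.426 -0.024  0.026] None
hand60 [ 0.429 -
[... 931 characters left out ...]
5  0.62 -0.64  2.29  2.61  0.56  2.27]
pull50 -0.035 [ 0.508 -0.027  0.066] None
pull50 0.125 [ 0.668 -0.033  0.066] [ 0.56  0.68 -0.65  2.34  2.75  0.72  2.17]
hand20 [ 0.416 -0.023  0.029] None
hand30 [ 0.419 -0.023  0.027] None
hand40 [ 0.422 -0.023  0.026] None
hand50 [ 0.426 -0.024  0.026] None
hand60 [ 0.429 -0.024  0.026] None
end-20 [ 0.683 -0.034  0.208] [ 0.28  0.86 -0.55  1.04  0.33  1.68 -1.81]
end0 [ 0.686 -0.034  0.202] [ 0.41  0.61 -0.62  1.45  0.36  1.2  -1.86]
end20 [ 0.691 -0.034  0.198] [ 0.51  0.41 -0.64  1.81  0.43  0.68 -1.95]
end40 [ 0.697 -0.034  0.195] [-1.06  0.92  1.53  2.16  4.52  0.89 -0.25]
end60 [ 0.704 -0.035  0.195] [ 0.74  0.52 -0.86  2.34  2.73  0.7   2.2 ]
```

```bash
cat >> h.py <<'E'
def orx(yaw,lean,s=1):
    # jaws in x'-z plane; approach dir down, lean>0: body towards front
    z=np.array([np.sin(lean),0,-np.cos(lean)]); y=np.array([0,-s,0.]); x=np.cross(y,z)
    return (R.from_euler('z',yaw)*R.from_matrix(np.stack([x,y,z],1))).as_quat()
def bar(th,r=.186,o=.005):  # door angle from shut -> bar centre in cupboard frame
    a=th+np.radians(60); # flat: th=2.094 -> a=pi ; shut a=60deg elevation towards +x
    u=np.array([np.cos(a),0,np.sin(a)]); n=np.array([-np.sin(a),0,np.cos(a)])
    return np.array([0,0,.05])+r*u+o*n
E
python3 - <<'E'
from h import *
d=np.radians
print(bar(2.094),bar(0))
def ik(p,q): return manip.solve_ik(list(p),list(q))
for s in(1,-1):
    print('s',s)
    for L in(0,10,20,25,30,35,40):
        q=ori(CY,d(L),s)
        print(L,[None if ik(C([x-.083,0,.078])+G*zdir(q),q) is None else np.round(ik(C([x-.083,0,.078])+G*zdir(q),q),2) for x in(-.03,0,.02,.04,.06,.12)])
    for L in(0,-10,-15,-20):
        q=orx(CY,d(L),s)
        for dx in(0,-.034):
            for dz in (0,.005):
              r=ik(C(bar(2.094)+[0,0,dz])+G*zdir(q)+CR.apply([dx*np.cos(d(L)),0,dx*np.sin(d(L))]),q); print('hand',L,dx,dz,None if r is None else np.round(r,2))
        print('shut',ik(C(bar(0))+G*zdir(q),q))
E
```

```text
[-0.186   0.      0.0451] [0.0887 0.     0.2136]
s 1
0 [array([ 0.74,  0.61, -0.93,  2.03,  0.66,  0.84,  0.96]), array([ 0.73,  0.67, -0.95,  1.95,  0.7 ,  0.89,  0.94]), array([ 0.73,  0.7 , -0.96,  1.91,  0.73,  0.93,  0.94]), array([ 0.72,  0.74, -0.97,  1.86,  0.75,  0.96,  0.93]), array([ 0.71,  0.78, -0.99,  1.8 ,  0.77,  1.  ,  0.93]), array([ 0.67,  0.89, -1.01,  1.65,  0.83,  1.09,  0.95])]
10 [array([ 0.7 ,  0.46, -0.83,  2.18,  0.7 ,  0.56,  0.91]), array([ 0.73,  0.54, -0.89,  2.11,  0.78,  0.63,  0.86]), array([ 0.75,  0.6 , -0.93,  2.06,  0.83,  0.68,  0.83]), array([ 0.76,  0.65, -0.96,  2.01,  0.87,  0.73,  0.81]), array([ 0.76,  0.69, -0.99,  1.96,  0.9 ,  0.77,  0.8 ]), array([ 0.73,  0.8 , -1.01,  1.81,  0.95,  0.87,  0.82])]
20 [array([ 0.47,  0.33, -0.53,  2.33,  0.83,  0.25,  0.73]), array([ 0.47,  0.38, -0.54,  2.26,  0.82,  0.28,  0.76]), array([ 0.51,  0.42, -0.59,  2.22,  0.86,  0.32,  0.74]), array([ 0.65,  0.5 , -0.77,  2.17,  1.01,  0.42,  0.63]), array([ 0.73,  0.58, -0.89,  2.12,  1.11,  0.51,  0.58]), array([ 0.72,  0.69, -0.92,  1.98,  1.12,  0.61,  
[... 4806 characters left out ...]
-2.57]
hand -10 -0.034 0.005 [-0.88  0.74  1.13  2.19 -0.8   0.97 -2.41]
shut [-0.6026  1.1965  1.519   1.2616 -1.0951  1.7776 -2.5062]
hand -15 0 0 [-0.71  0.75  0.94  2.04 -0.67  1.02 -2.55]
hand -15 0 0.005 [-0.72  0.74  0.94  2.04 -0.65  1.03 -2.56]
hand -15 -0.034 0 [-0.85  0.82  1.13  2.12 -0.78  1.09 -2.42]
hand -15 -0.034 0.005 [-0.85  0.81  1.13  2.11 -0.77  1.09 -2.43]
shut [-0.5473  1.2333  1.5185  1.1585 -1.092   1.8762 -2.5357]
hand -20 0 0 [-0.71  0.84  0.97  1.97 -0.68  1.15 -2.54]
hand -20 0 0.005 [-0.71  0.83  0.97  1.96 -0.66  1.15 -2.55]
hand -20 -0.034 0 [-0.82  0.89  1.13  2.04 -0.76  1.2  -2.43]
hand -20 -0.034 0.005 [-0.82  0.87  1.13  2.04 -0.75  1.2  -2.44]
shut None
```

Candidates: the caddy with four cream cartridges, bail and pull is at top (333,183), and nothing else in view has a bail. The single yellow cartridge at (366,177) is the look-alike. The loose cream ones at (150,45) and the tray at (112,120) are not in a caddy. The crop `topc.png` confirms the choice, with the pull facing the robot at (329,201). Next I lift clear and grasp the bail.

```bash
python3 - <<'E'
from h import *
d=np.radians
q=ori(d(-4.5),0,1)
manip.servo_line([.276,-.588,.31],vel=.3)
im=viewer.get_image('side')
manip.move_pose([.555,-.290,.24],list(q))
crop('side',180,160,400,325,3.6,'pics/s1.png'); crop('top',230,100,390,220,5,'pics/t1.png')
print(manip.current_clock(),manip.current_tool_pos(),manip.current_force())
E
```

```text
2.275 [ 0.5543 -0.2915  0.2397] [ 0.3218 -1.0567 -0.2903]
```

View pics/s1.png

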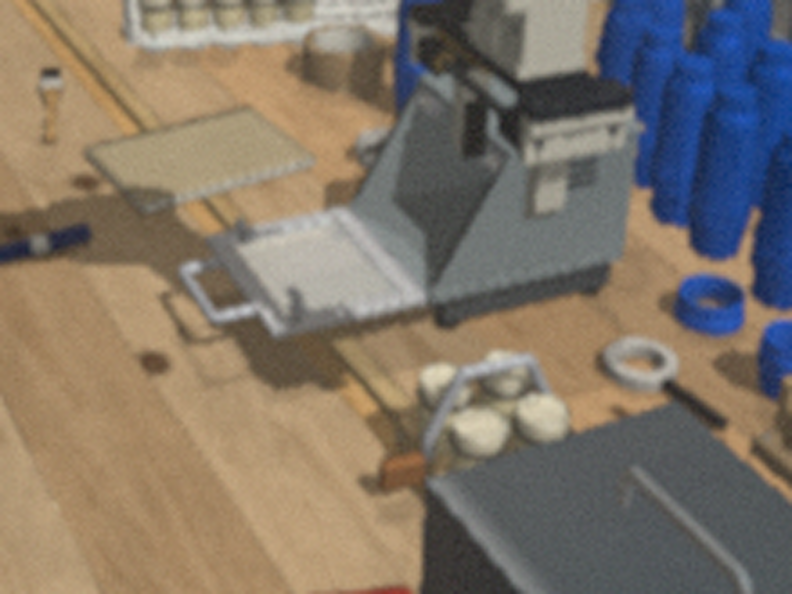

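View pics/t1.png

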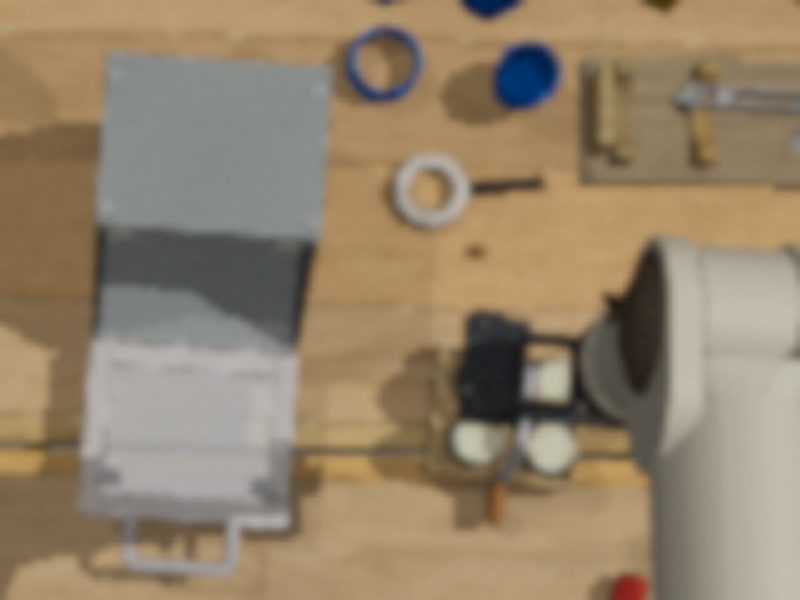

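```bash
python3 - <<'E'
from h import *
cc=np.array([.555,-.290,0]); r=R.from_euler('z',-4.5,degrees=True)
def show(n,p):
    a=proj('side',p);b=proj('top',p); print(n,(a-[180,160])*3.6,(b-[230,100])*5)
for n,p in(('bailF',[-.026,0,.104]),('bailB',[.026,0,.104]),('pulltip',[-.092,0,.036])): show(n,cc+r.apply(p))
for n,p in(('hL',[-.186,.038,.045]),('hR',[-.186,-.038,.045]),('dR',[-.148,-.086,.05]),('dL',[-.148,.086,.05]),('hingeR',[0,-.086,.05]),('roofFR',[.07,-.086,.178]),('roofBR',[.206,-.086,.178])): show(n,C(p))
E
```

```text
bailF [454.8573 368.9739] [515.7228 441.4184]
bailB [516.2869 354.8651] [521.2457 376.8418]
pulltip [371.6747 460.5999] [492.0124 525.9854]
hL [180.3396 271.1683] [133.3577 561.9961]
hR [210.0133 314.644 ] [225.425  567.6313]
dR [272.1228 329.3702] [286.6454 524.9695]
dL [201.1836 232.9638] [ 77.9772 512.1987]
hingeR [427.8297 292.3955] [296.4777 346.4754]
roofFR [507.4678 148.7472] [317.0856 235.7243]
roofBR [641.2712 121.2219] [326.6161  60.9995]
```

```bash
python3 - <<'E'
from h import *
manip.servo_line([.557,-.2905,.087],vel=.12)
print(manip.current_force())
effector.close(f_grip=25)
print('gap',manip.current_finger_gap(),manip.current_force(),manip.current_clock())
manip.servo_line([.557,-.2905,.107],vel=.05)
print('gap',manip.current_finger_gap(),manip.current_force(),manip.current_wrist_torque())
im=crop('side',180,160,400,325,3.6,'pics/s2.png'); crop('top',230,100,390,220,5,'pics/t2.png')
E
```

```text
[ 0.4106 -0.4256 -0.1186]
gap 0.000505066392514959 [-2.754  -3.0821 10.3823] 5.175
gap 0.00045310488331470184 [-0.3737  0.12   -0.5766] [ 0.1344 -0.1715 -0.0245]
```

View pics/s2.png

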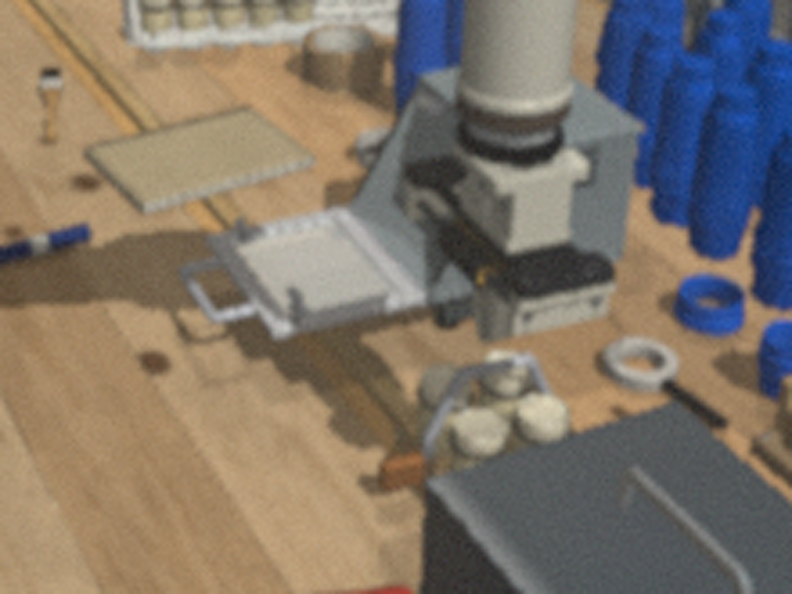

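View pics/t2.png

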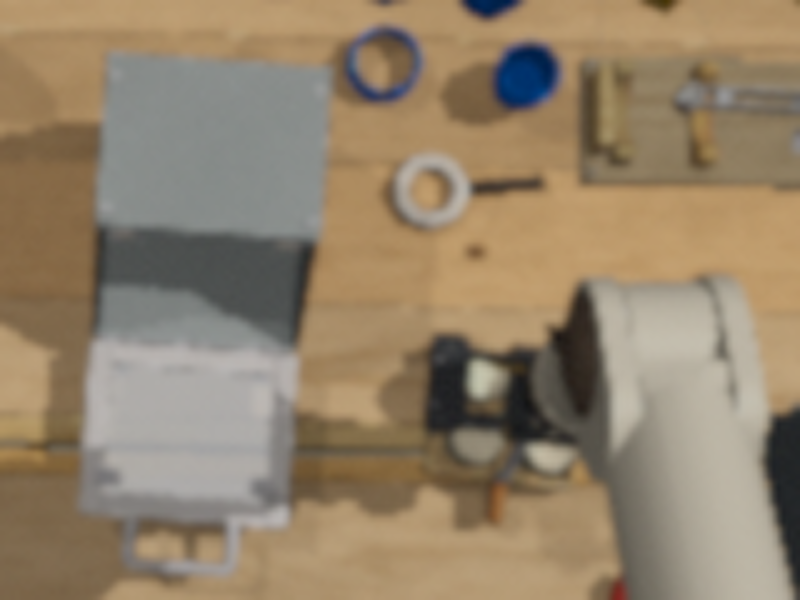

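```bash
python3 - <<'E'
from h import *
p=np.array(manip.current_tool_pos()); print(p, zdir(manip.current_tcp_rot()),manip.current_tcp_rot(),manip.current_q())
for z in(0,.066,.1,.15):
    a=proj('side',p+[0,0,z]);b=proj('top',p+[0,0,z]); print(z,a,(a-[180,160])*3.6,(b-[230,100])*5)
crop('side',270,190,370,265,8,'pics/s3.png'); crop('top',290,150,370,210,10,'pics/t3.png')
E
```

```text
[ 0.5567 -0.2903  0.1066] [-0.0005  0.0004 -1.    ] [ 0.7343  0.6788 -0.0001 -0.0003] [ 1.0635  0.7217 -0.9047  1.6801  0.6368  1.0619  1.4471]
0 [315.6044 259.6287] [488.1759 358.6635] [519.5824 406.6592]
0.066 [317.194  239.1171] [493.8985 284.8215] [537.6787 399.1074]
0.1 [318.0462 228.1207] [496.9664 245.2345] [547.6516 394.9456]
0.15 [319.3432 211.3856] [501.6354 184.9881] [563.2083 388.4536]
```

View pics/s3.png

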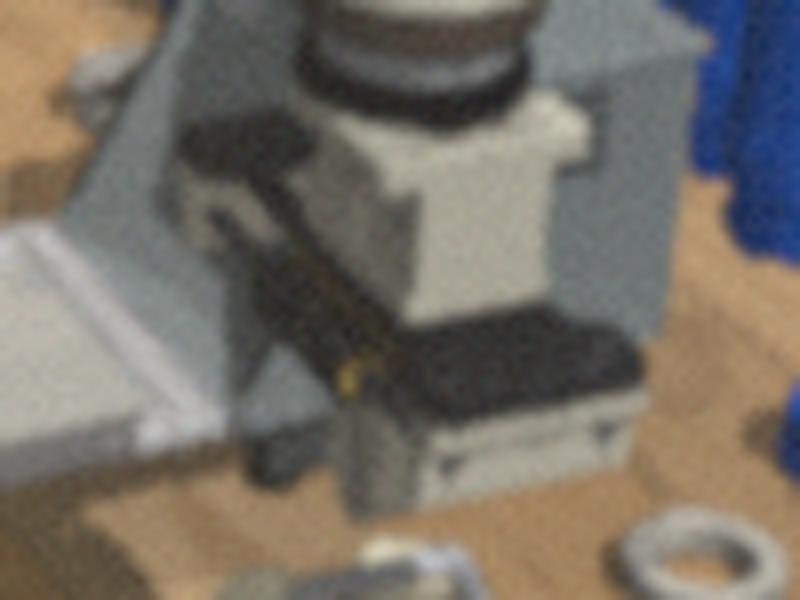

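View pics/t3.png

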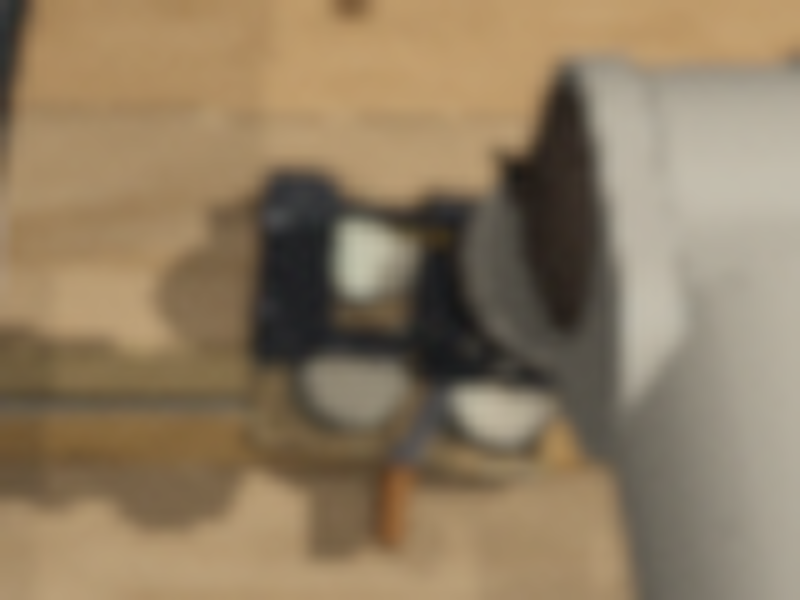

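```bash
python3 - <<'E'
from h import *
p=np.array(manip.current_tool_pos()); M=R.from_quat(manip.current_tcp_rot()).as_matrix()
ims=viewer.get_image('side').copy(); imt=viewer.get_image('top').copy()
S=4
def dr(im,n,x0,y0,x1,y1,name):
    c=cv2.resize(im[y0:y1,x0:x1],None,fx=S,fy=S,interpolation=cv2.INTER_CUBIC)
    def pt(w): a=proj(n,w); return tuple(int(v) for v in ((a-[x0,y0])*S+S/2))
    K=[(a*.095,b*.0375,-.066-c_*.04) for a in(-1,1) for b in(-1,1) for c_ in(0,1)]
    P=[p+M@np.array(k) for k in K]
    for i in range(8):
        for j in range(i):
            if bin(i^j).count('1')==1: cv2.line(c,pt(P[i]),pt(P[j]),(255,0,0),1)
    cv2.circle(c,pt(p),4,(0,255,0),1); cv2.line(c,pt(p),pt(p+M@np.array([0,0,-.066])),(0,255,0),1)
    cv2.imwrite(name,c[:,:,::-1])
dr(ims,'side',230,130,420,270,'pics/s4.png'); dr(imt,'top',270,120,400,215,'pics/t4.png')
E
```

```text
(no output)
```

View pics/s4.png

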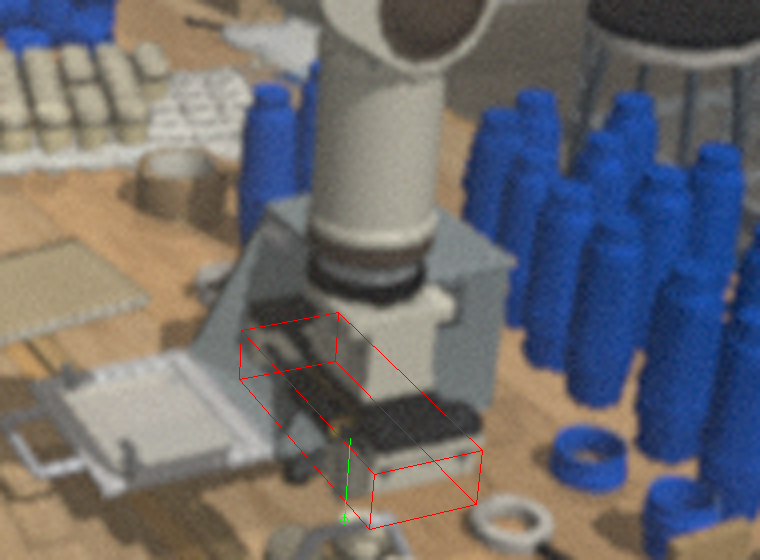

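View pics/t4.png

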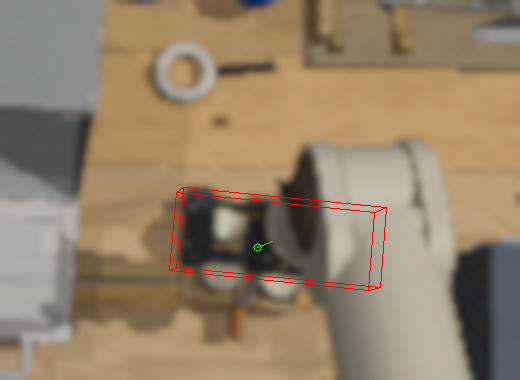

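```bash
python3 - <<'E'
from h import *
p=np.array([.2758,-.5879,.2057]); M=R.from_quat([.844054,-.536257,-.000734,-.000496]).as_matrix()
im=cv2.imread('pics/side0.png')
c=cv2.resize(im[240:384,200:360],None,fx=4,fy=4,interpolation=cv2.INTER_CUBIC)
def pt(w): a=proj('side',w); return tuple(int(v) for v in ((a-[200,240])*4+2))
for s in(-1,1):
  for t in (.046,.065):
    for w in(-.0095,.0095):
      cv2.line(c,pt(p+M@np.array([s*t,w,0])),pt(p+M@np.array([s*t,w,-.066])),(0,255,0),1)
K=[(a*.095,b*.0375,-.066-c_*.04) for a in(-1,1) for b in(-1,1) for c_ in(0,1)]
P=[p+M@np.array(k) for k in K]
for i in range(8):
    for j in range(i):
        if bin(i^j).count('1')==1: cv2.line(c,pt(P[i]),pt(P[j]),(0,0,255),1)
cv2.imwrite('pics/s5.png',c)
E
```

```text
(no output)
```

View pics/s5.png

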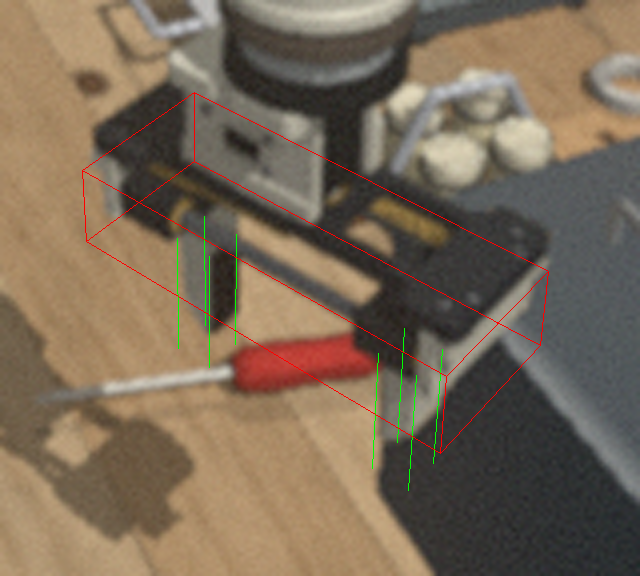

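The fingers closed above the bail. In both views the gripper sits about 20 mm higher than the reported TCP, shown by its box drawn over the picture. I'll measure that offset by touching the bail top (z = 0.109) lightly with the shut fingers.

```bash
python3 - <<'E'
from h import *
f0=np.array(manip.current_force()); z=.100
while z>.080:
    manip.servo_line([.557,-.2905,z],vel=.04)
    f=np.array(manip.current_force())-f0; print(round(z,4),manip.current_tool_pos(),f)
    if f[2]>2: break
    z-=.0015
manip.servo_line([.557,-.2905,.12],vel=.1)
print(manip.current_clock())
E
```

```text
0.1 [ 0.5566 -0.2904  0.0994] [-0.0676 -0.8317 -0.5923]
0.0985 [ 0.557  -0.2905  0.0985] [-0.2197  0.5138 -1.3025]
0.097 [ 0.5569 -0.2905  0.0969] [-0.3608  0.0202 -0.6657]
0.0955 [ 0.5569 -0.2905  0.0954] [-0.6176  0.7968  0.2145]
0.094 [ 0.5569 -0.2905  0.0939] [ 0.4813  0.5454 -0.8031]
0.0925 [ 0.5569 -0.2904  0.0924] [-0.6352  0.1441 -0.8249]
0.091 [ 0.5569 -0.2904  0.0908] [-0.9936  0.3702 -0.5553]
0.0895 [ 0.557  -0.2905  0.0894] [ 0.4071  0.7957 -0.3619]
0.088 [ 0.5573 -0.2905  0.089 ] [-2.8217  0.3369  6.1977]
8.8167
```

Contact came at a reported z of 0.089, so the real tips are about 20 mm short of the reported TCP. I'll apply this offset (T = 0.0195) along the tool from here on.

```bash
cat >> h.py <<'E'
T=.0195           # reported TCP lies T beyond the true tips
GG=G+T            # reported TCP beyond true grasp point
E
python3 - <<'E'
from h import *
effector.open_jaws()
f0=np.array(manip.current_force())
for z in(.085,.075,.067):
    manip.servo_line([.557,-.2905,z],vel=.1); f=np.array(manip.current_force())-f0; print(z,f)
    if f[2]>4: break
else:
    effector.close(f_grip=30); print('gap',manip.current_finger_gap(),manip.current_force())
    manip.servo_line([.557,-.2905,.087],vel=.06)
    manip.sleep(.2)
    print('gap',manip.current_finger_gap(),np.array(manip.current_force())-f0,manip.current_wrist_torque(),manip.current_clock())
im=crop('side',180,160,400,325,3.6,'pics/s6.png'); crop('top',230,100,390,220,5,'pics/t6.png')
E
```

```text
0.085 [ 0.0262 -0.4279  0.8024]
0.075 [-0.12   -1.5483  1.8472]
0.067 [-0.4983 -0.13    0.595 ]
gap 0.009034698283203866 [ 0.7193 -1.4139 -0.2308]
gap 0.008946451978331335 [-0.3525 -0.6303 -3.8624] [ 0.0886 -0.2027  0.017 ] 13.2167
```

View pics/s6.png

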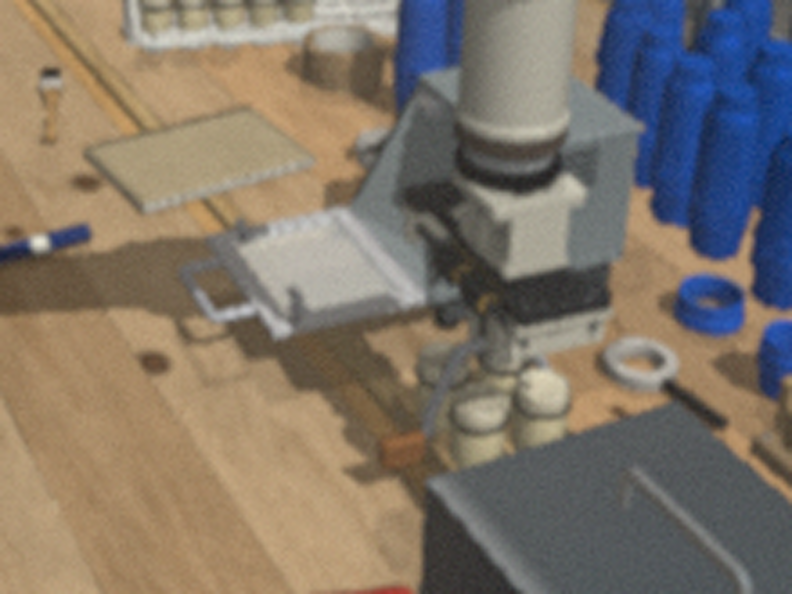

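```bash
python3 - <<'E'
from h import *
manip.servo_line([.557,-.2905,.197],vel=.12)
q=list(ori(CY,0,1))
manip.servo_line(list(C([-.02,0,.197])),ori=q,vel=.12)
manip.servo_line(list(C([-.006,0,.140])),vel=.1)
print(manip.current_clock(),manip.current_finger_gap(),manip.current_force())
crop('side',180,130,400,295,3.6,'pics/s7.png'); crop('top',230,100,390,220,5,'pics/t7.png')
E
```

```text
17.4583 0.008814623367090489 [-0.0639  0.0928 -4.2279]
```

View pics/s7.png

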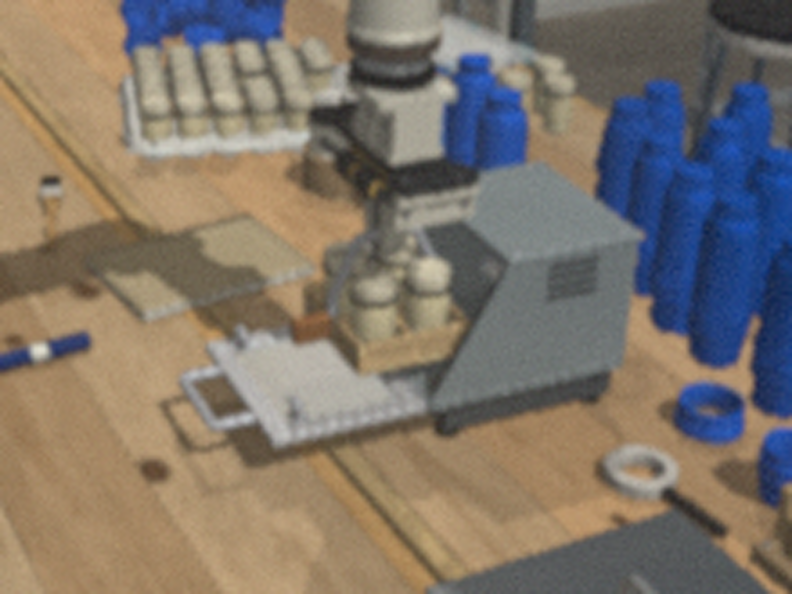

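View pics/t7.png

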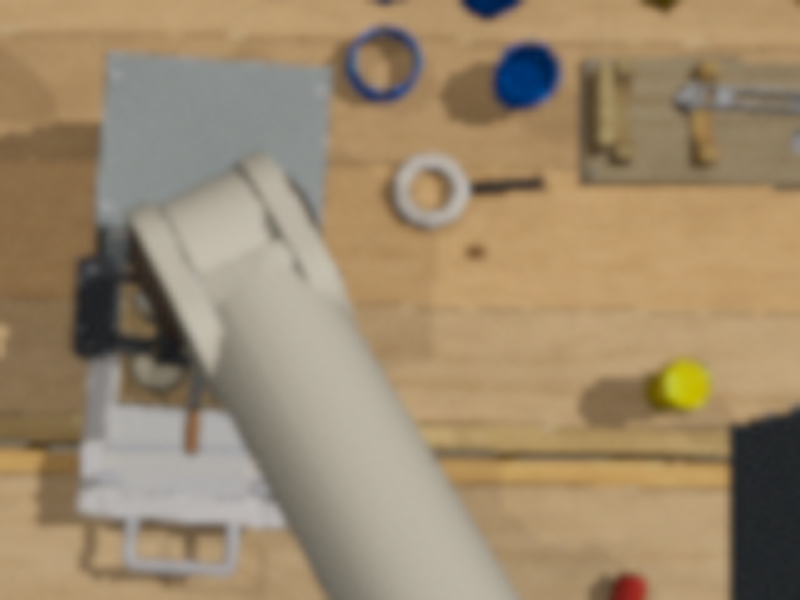

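```bash
python3 - <<'E'
from h import *
manip.servo_line(list(C([-.006,0,.122])),vel=.08)
z=.120
while z>.110:
    manip.servo_line(list(C([-.006,0,z])),vel=.04); f=manip.current_force()[2]; print(z,f)
    if f>-.8: break
    z-=.0015
effector.open_jaws(); manip.sleep(.3)
print('open',manip.current_finger_gap(),manip.current_force())
manip.servo_line(list(C([-.012,0,.20])),vel=.15)
crop('side',180,130,400,295,3.6,'pics/s8.png')
q=list(ori(CY,np.radians(20),1)); 
manip.move_pose(list(C([-.13,0,.20])),q)
print(manip.current_clock())
crop('side',180,130,400,295,3.6,'pics/s9.png'); crop('top',230,100,390,220,5,'pics/t9.png')
E
```

```text
0.12 -3.5859659313203336
0.1185 -4.100320369978535
0.11699999999999999 -4.086868314488994
0.11549999999999999 3.006773012434491
open 0.09182899747865836 [0.7474 1.2584 0.4701]
22.25
```

View pics/s9.png

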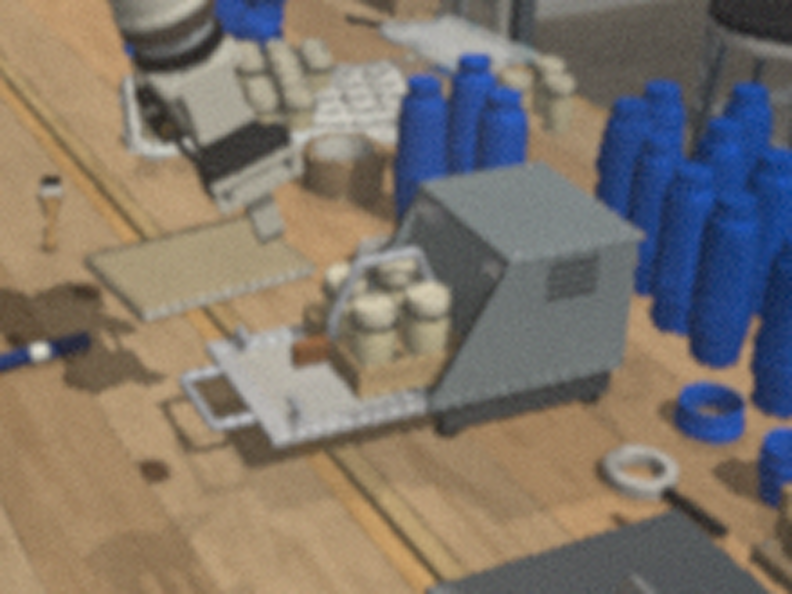

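View pics/t9.png

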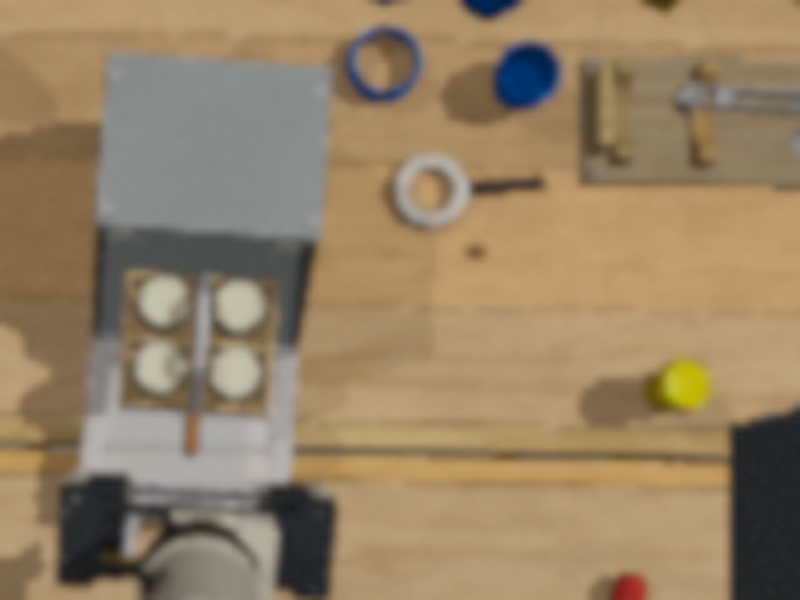

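```bash
python3 - <<'E'
from h import *
inv=lambda w: CR.inv().apply(w-CO)
t=lambda x,y,z:onz('top',230+x/5-.4,100+y/5-.4,z)
P=[inv(t(*p,.084)) for p in((125,268),(278,275),(118,408),(268,415))]
print(np.array(P),np.mean(P,0)); print('pulltip',inv(t(191,455,.086)))
q=ori(CY,np.radians(20),1)
p=np.array(manip.current_tool_pos()); z=zdir(manip.current_tcp_rot())
for nm,w in(('tool',p-T*z),('world',p+[0,0,T])):
    for s in(-.055,.055): print(nm,s,(proj('side',w+CR.apply([0,s,0]))-[180,130])*3.6)
for x in(-.006,.03,.06,.09,.1): print(x,manip.solve_ik(list(C([x-.083,0,.079])+GG*z),list(q)))
E
```

```text
[[ 0.0528  0.0613  0.084 ]
 [ 0.0547 -0.0632  0.084 ]
 [-0.0615  0.0599  0.084 ]
 [-0.0598 -0.0614  0.084 ]] [-0.0035 -0.0008  0.084 ]
pulltip [-0.096  -0.0011  0.086 ]
tool -0.055 [272.3354 239.4901]
tool 0.055 [223.6505 186.7475]
world -0.055 [279.9194 236.7119]
world 0.055 [230.7864 184.2273]
-0.006 [ 0.537   0.4405 -0.6254  2.2645  1.0642  0.3039  0.5382]
0.03 [ 0.5171  0.487  -0.6122  2.1832  1.0018  0.3369  0.6174]
0.06 [ 0.5084  0.528  -0.6118  2.1138  0.965   0.3696  0.6704]
0.09 [ 0.5002  0.5694 -0.6134  2.043   0.9346  0.4038  0.7179]
0.1 [ 0.4972  0.5832 -0.614   2.0191  0.9253  0.4154  0.733 ]
```

```bash
python3 - <<'E'
from h import *
q=ori(CY,np.radians(20),1); z=zdir(q)
g=lambda x,h=.079,b=0: list(C([x,-.001,h])+(GG-b)*z)
x0=-.087
manip.servo_line(g(x0,b=.07),ori=list(q),vel=.15)
manip.servo_line(g(x0),vel=.1)
print(manip.current_force())
effector.close(f_grip=12)
print('gap',manip.current_finger_gap(),manip.current_force())
manip.servo_line(g(x0+.05),vel=.08); print(manip.current_force())
manip.servo_line(g(x0+.104),vel=.08); print(manip.current_finger_gap(),manip.current_force(),manip.current_clock())
crop('side',180,130,400,295,3.6,'pics/s10.png'); crop('top',230,100,390,220,5,'pics/t10.png')
E
```

```text
[-0.1912  1.2237  0.0112]
gap 0.01224241047206312 [0.8003 0.2452 0.1735]
[ 0.8175  0.1214 -2.7837]
0.011930067012061105 [ 0.7471 -0.0744 -2.8268] 27.875
```

View pics/s10.png

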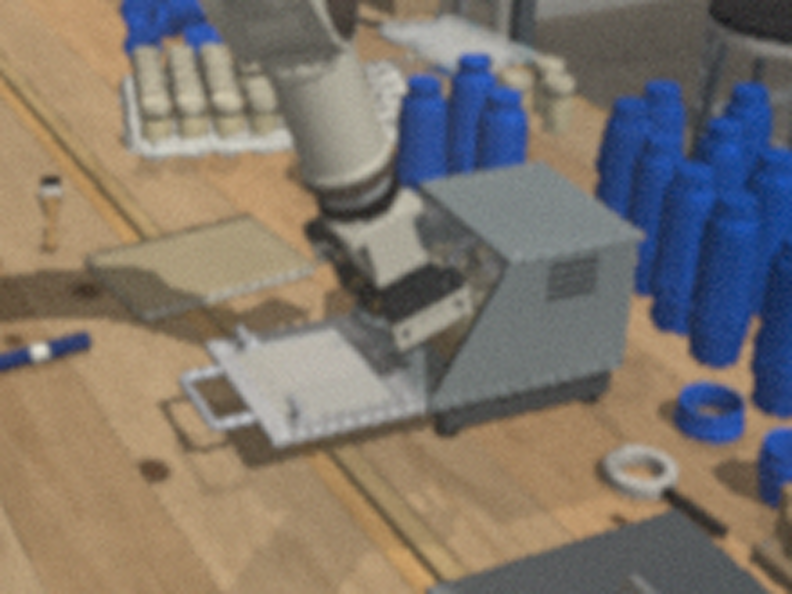

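View pics/t10.png

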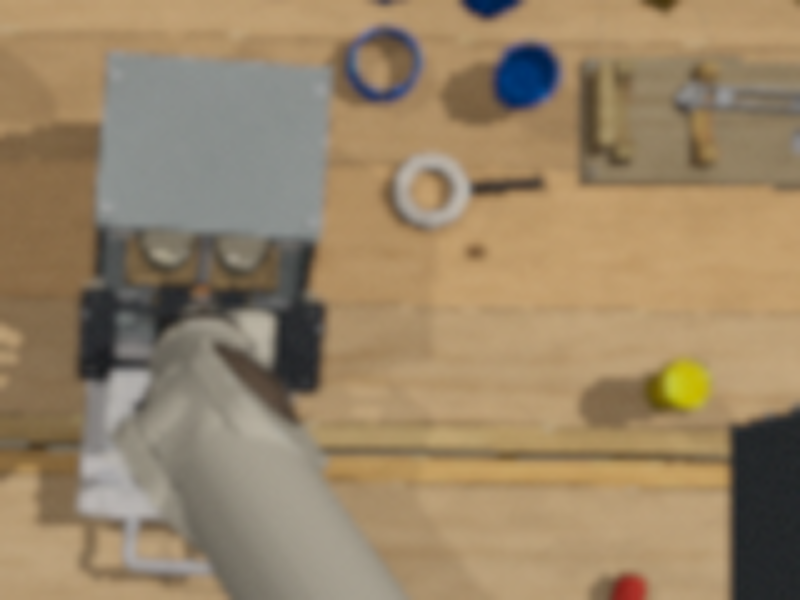

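```bash
python3 - <<'E'
from h import *
q=ori(CY,np.radians(20),1); z=zdir(q)
tip=lambda x,h=.064: list(C([x,-.001,h])+T*z)
effector.open_jaws()
x,_,h=CR.inv().apply(np.array(manip.current_tool_pos())-T*z-CO); print('tip',x,h)
manip.servo_line(tip(x-.045,h),vel=.15)
effector.close(f_grip=12)
manip.servo_line(tip(-.012),vel=.15)
f0=np.array(manip.current_force())
for xt in(.0,.01,.018,.025):
    manip.servo_line(tip(xt),vel=.06); print(xt,CR.inv().apply(np.array(manip.current_force())-f0))
manip.servo_line(tip(-.05,.10),vel=.2)
print(manip.current_clock())
manip.move_pose(list(C([-.20,0,.25])),list(orx(CY,0,1)))
print(manip.current_clock())
crop('side',180,130,400,295,3.6,'pics/s11.png'); crop('top',230,100,390,220,5,'pics/t11.png')
E
```

```text
tip 0.02339144483649105 0.06129916490764015
0.0 [-0.5431 -0.3368  0.2524]
0.01 [-0.2087 -1.4159 -0.2742]
0.018 [-0.7427 -1.3514 -1.0531]
0.025 [-0.7935 -0.5236  0.0061]
33.2083
34.1
```

View pics/s11.png

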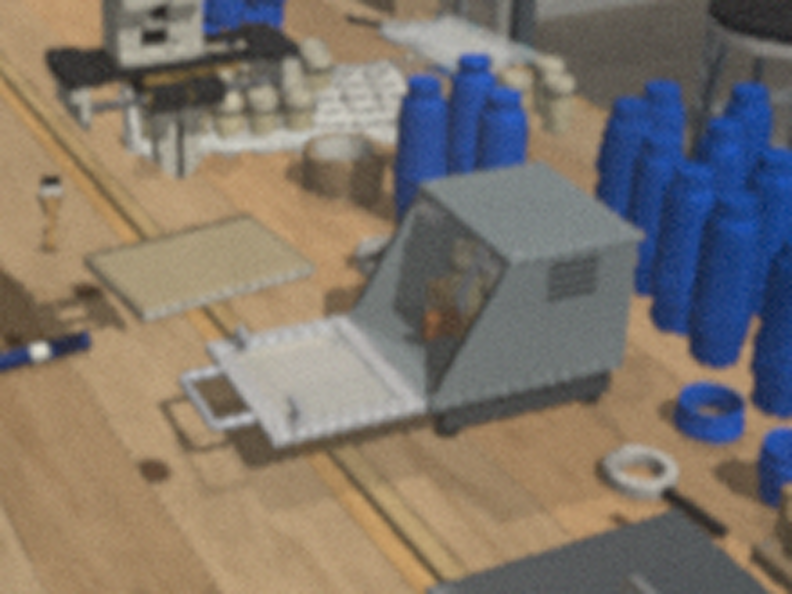

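View pics/t11.png

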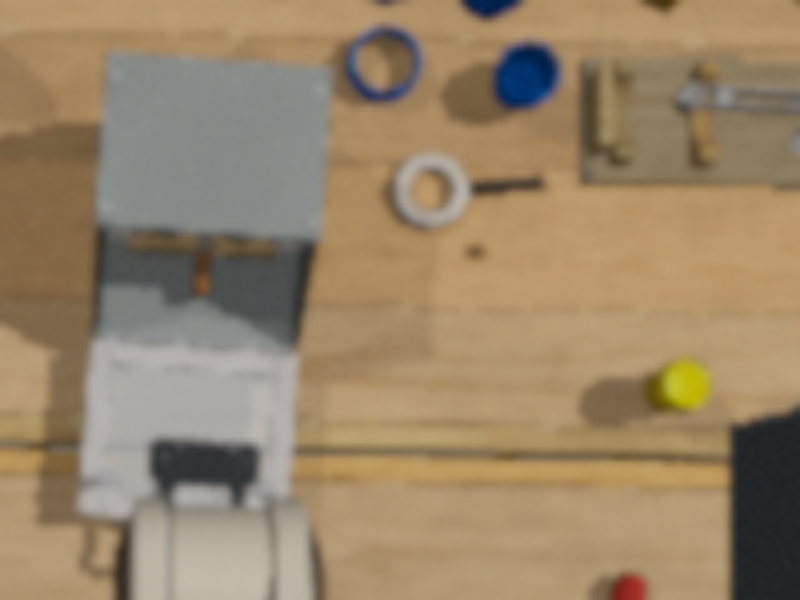

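```bash
python3 - <<'E'
from h import *
inv=lambda w: CR.inv().apply(w-CO)
t=lambda x,y,z:inv(onz('top',230+x/5-.4,100+y/5-.4,z))
print('pull',t(202,297,.086),'wall',t(165,250,.084),t(240,253,.084))
im=cv2.imread('pics/top0.png'); s=cv2.cvtColor(im,cv2.COLOR_BGR2HSV)
print(s[198:220,262:270,1].mean(1).round()); print(s[198:220,262:270,2].mean(1).round())
for r in range(200,218): print(r,inv(onz('top',266,r,.05 if r<206 else .045))[0].round(4))
c=cv2.resize(im[195:225,245:290],None,fx=16,fy=16,interpolation=cv2.INTER_NEAREST); cv2.imwrite('pics/hz.png',c)
E
```

```text
pull [ 0.0326 -0.0025  0.086 ] wall [0.0695 0.0297 0.084 ] [ 0.0708 -0.0313  0.084 ]
[ 6.  7.  9. 10. 10. 13. 30. 74. 97. 95. 93. 92. 90. 71. 29. 11. 25. 75.
 98. 97. 94. 92.]
[172. 177. 181. 181. 180. 169. 140. 114. 120. 138. 150. 156. 158. 156.
 157. 155. 138. 131. 141. 156. 167. 175.]
200 -0.1328
201 -0.137
202 -0.1411
203 -0.1452
204 -0.1493
205 -0.1534
206 -0.1574
207 -0.1615
208 -0.1656
209 -0.1697
210 -0.1738
211 -0.1779
212 -0.182
213 -0.1861
214 -0.1902
215 -0.1943
216 -0.1984
217 -0.2025
```

View pics/hz.png

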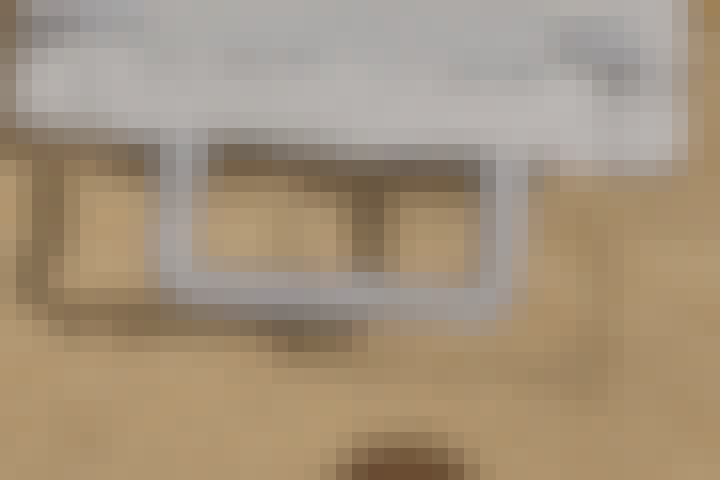

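```bash
python3 - <<'E'
from h import *
q=orx(CY,0,1)
print(R.from_quat(q).as_matrix()[:,0])
effector.open_jaws()
P=lambda x,tipz: list(C([x,0,tipz-T]))
for x in(-.22,-.186): print(manip.solve_ik(P(x,.032),list(q)))
manip.servo_line(P(-.22,.10),ori=list(q),vel=.2)
f0=np.array(manip.current_force())
for h in(.07,.055,.045,.038,.032):
    manip.servo_line(P(-.22,h),vel=.1); f=np.array(manip.current_force())-f0; print(h,f)
    if np.abs(f).max()>5: break
print(manip.current_clock())
crop('side',180,130,400,295,3.6,'pics/s12.png'); crop('top',230,130,390,250,5,'pics/t12.png')
E
```

```text
[ 0.9992 -0.0401  0.    ]
[ 0.5719  0.4528 -0.6646  2.2946  0.5442  0.5481 -0.5588]
[ 0.5838  0.5069 -0.6893  2.2174  0.5792  0.5994 -0.5759]
0.07 [-0.794  -0.6882  0.4429]
0.055 [-0.5759  0.6647  0.5504]
0.045 [-0.4271 -0.1469  0.3368]
0.038 [-0.8196  0.5934  0.4056]
0.032 [ 0.245  -0.6374 -0.1798]
38.1583
```

View pics/s12.png

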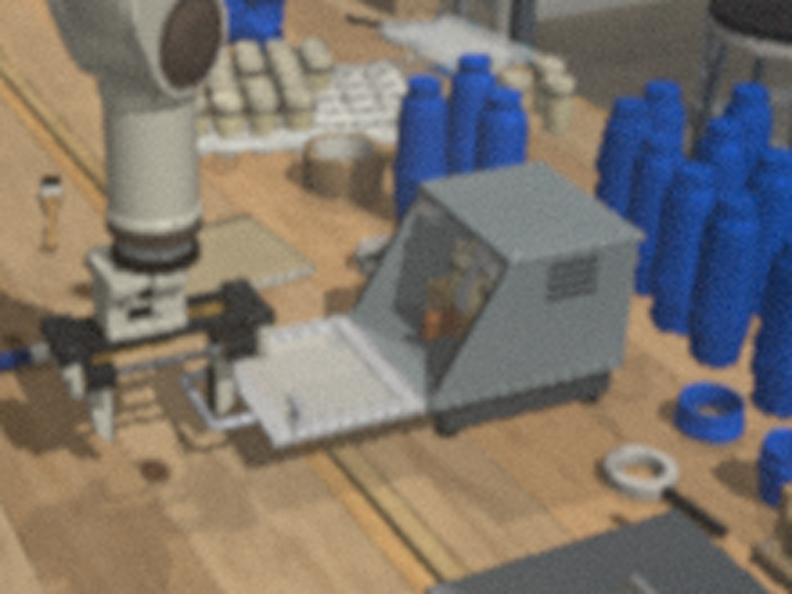

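View pics/t12.png

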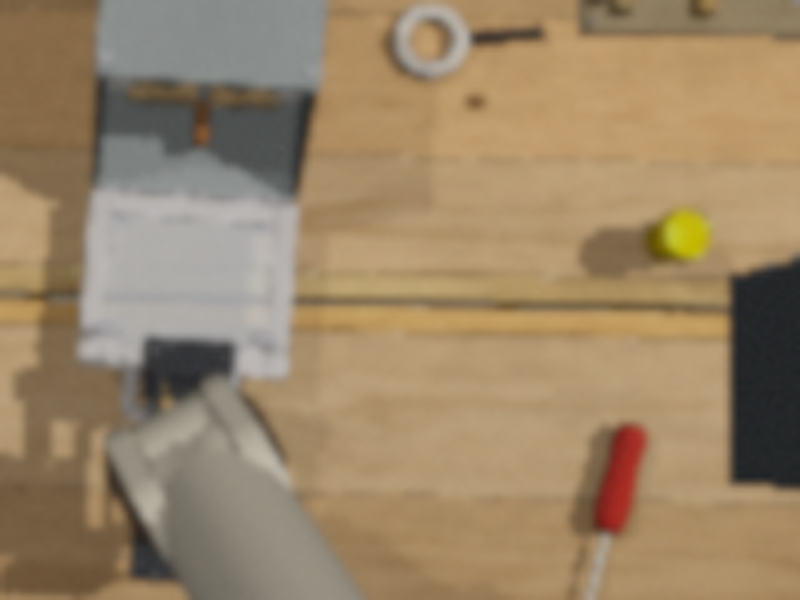

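The far finger stands inside the handle loop with no contact force. I'll close gently and then centre the jaws on the bar.

```bash
python3 - <<'E'
from h import *
P=lambda x,tipz: list(C([x,0,tipz-T]))
f0=np.array(manip.current_force())
effector.close(f_grip=8)
g=manip.current_finger_gap(); print('gap',g,np.array(manip.current_force())-f0,manip.current_tool_pos(),manip.current_clock())
if g>.02:
    for x in(-.208,-.197,-.187):
        manip.servo_line(P(x,.032),vel=.06); print(x,manip.current_finger_gap(),np.array(manip.current_force())-f0)
        if np.abs(np.array(manip.current_force())-f0).max()>25: break
    print(manip.current_clock())
E
```

```text
gap 0.056706705323476804 [15.9727 -3.791   0.626 ] [ 0.4022 -0.0224  0.0151] 39.0167
-0.208 0.03498017515594352 [15.4078 -4.9917  0.223 ]
-0.197 0.013845403768731303 [15.5975 -4.6549 -1.2493]
-0.187 0.009412425954856425 [ 0.8677 -2.2365  9.4537]
40.0167
```

```bash
python3 - <<'E'
from h import *
effector.close(f_grip=30); print('gap',manip.current_finger_gap(),manip.current_force())
o=np.array([0,0,-.013-T])
ths=list(np.arange(2.094-.19,.25,-.19))+[.2]
for th in ths:
    manip.servo_line(list(C(bar(th)+o)),vel=.16)
    f=manip.current_force(); print(round(th,2),manip.current_finger_gap().round(4),f)
    if np.linalg.norm(f)>45 or manip.current_finger_gap()<.006: print('STOP'); break
print(manip.current_clock())
crop('side',180,110,400,275,3.6,'pics/s13.png'); crop('top',230,100,390,220,5,'pics/t13.png')
E
```

```text
gap 0.00905497036899754 [ 1.9477 -1.8034  7.5513]Traceback (most recent call last):
  File "<stdin>", line 7, in <module>
AttributeError: 'float' object has no attribute 'round'
```

```bash
python3 - <<'E'
from h import *
o=np.array([0,0,-.013-T])
ths=list(np.arange(2.094-.38,.25,-.19))+[.2]
for th in ths:
    manip.servo_line(list(C(bar(th)+o)),vel=.16)
    f=manip.current_force(); g=manip.current_finger_gap(); print(round(th,2),round(g,4),f)
    if np.linalg.norm(f)>45 or g<.006: print('STOP'); break
print(manip.current_clock())
crop('side',180,110,400,275,3.6,'pics/s13.png'); crop('top',230,100,390,220,5,'pics/t13.png')
E
```

```text
1.71 0.0088 [ 0.8499 -2.4561 -3.252 ]
1.52 0.0092 [-2.4853 -3.4112 -1.3111]
1.33 0.0091 [-7.2519 -2.8388  4.6172]
1.14 0.009 [-13.662   -4.0374  14.8268]
0.95 0.0087 [-9.3061 -3.9774 16.481 ]
0.76 0.0092 [-4.6331 -5.5907 14.0227]
0.57 0.009 [-1.2518 -6.2044  9.479 ]
0.38 0.0087 [-0.0422 -6.6017  5.8285]
0.2 0.0088 [ 0.8931 -5.9985  4.5784]
43.9083
```

View pics/s13.png

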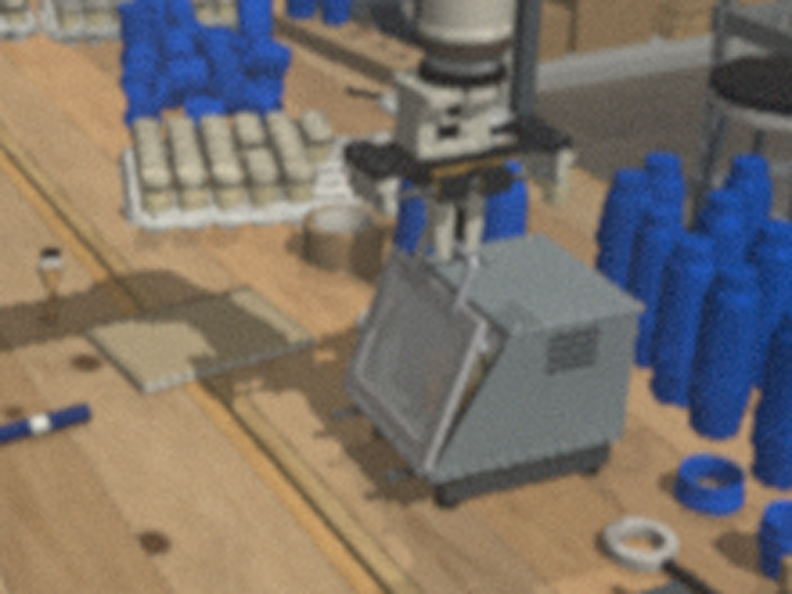

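```bash
python3 - <<'E'
from h import *
o=np.array([0,0,-.013-T])
for th in(.12,.06,.02,-.01,-.03):
    manip.servo_line(list(C(bar(th)+o)),vel=.06)
    f=np.array(manip.current_force()); g=manip.current_finger_gap(); p=CR.inv().apply(np.array(manip.current_tool_pos())-CO)-o
    print(th,round(g,4),CR.inv().apply(f),p,bar(th))
    if np.linalg.norm(f)>50: print('STOP'); break
print(manip.current_clock())
crop('side',180,110,400,275,3.6,'pics/s14.png'); crop('top',230,100,390,220,5,'pics/t14.png')
E
```

```text
0.12 0.0087 [-3.5868 -6.2808  7.2124] [ 0.0686 -0.0027  0.2227] [0.0684 0.     0.223 ]
0.06 0.0092 [ 1.4321 -5.1917  0.5427] [ 0.0799 -0.0028  0.2175] [0.0787 0.     0.2186]
0.02 0.0093 [ 5.668  -6.1781 -2.6872] [ 0.0872 -0.0028  0.2138] [0.0854 0.     0.2153]
-0.01 0.0091 [-9.9816 -6.9406 13.2792] [ 0.0887 -0.0028  0.2128] [0.0903 0.     0.2127]
-0.03 0.0087 [-22.3621  -8.0753  25.7396] [ 0.0888 -0.0028  0.2125] [0.0935 0.     0.2108]
45.5167
```

View pics/s14.png

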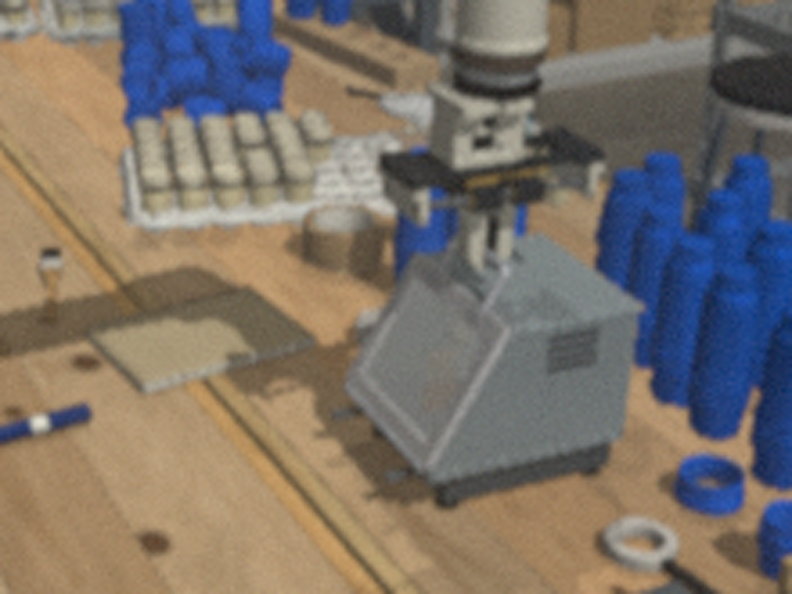

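The door snapped past its catches (the force reversed at 0.06 to 0.02 rad) and now bears on its stop. Next I unload it, release, lift away and look.

```bash
python3 - <<'E'
from h import *
o=np.array([0,0,-.013-T])
manip.servo_line(list(C(np.array([.0888,-.0028,.2130])+o)),vel=.06)
print(CR.inv().apply(manip.current_force()))
effector.open_jaws(); print(manip.current_finger_gap(),manip.current_force())
manip.servo_line(list(C(np.array([.0888,-.0028,.33])+o)),vel=.15)
manip.servo_line(list(C([-.12,-.0028,.36])),vel=.25)
manip.move_pose([.30,-.40,.32],list(ori(0,0,1)))
print(manip.current_clock(),manip.current_force())
crop('side',180,110,400,275,3.6,'pics/s15.png'); crop('top',230,100,390,220,5,'pics/t15.png')
E
```

```text
[-4.6614 -2.5153  7.7341]
0.09190716825650287 [-1.3018 -0.0022 -0.4485]
51.3333 [-0.1679 -0.4335 -0.2303]
```

View pics/s15.png

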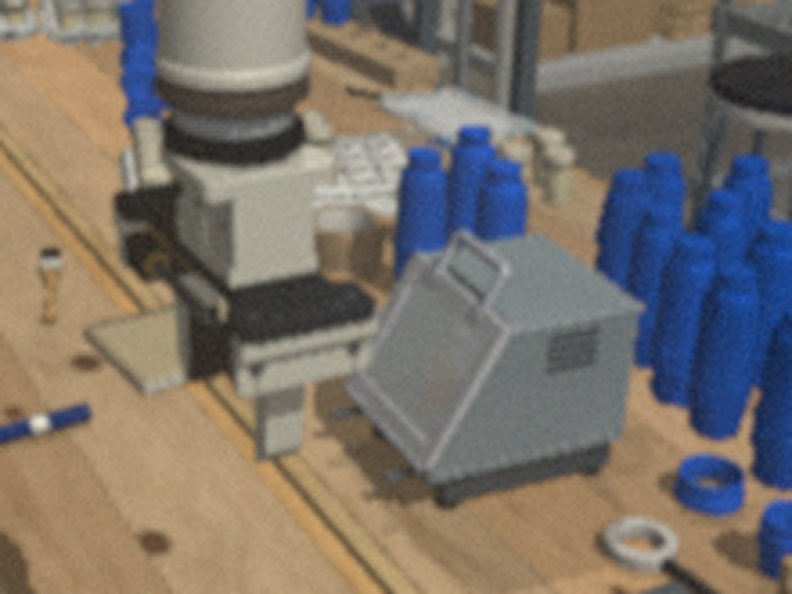

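View pics/t15.png

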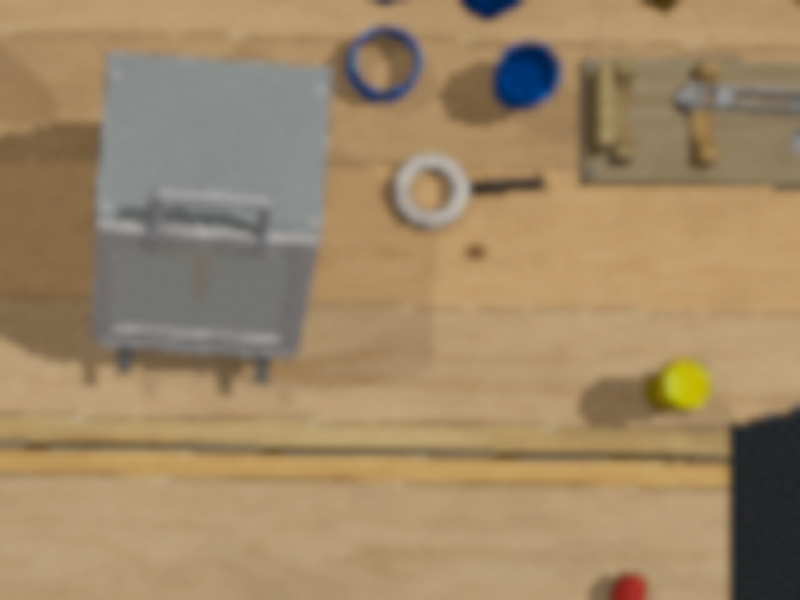

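```bash
python3 - <<'E'
from h import *
for th in(0,.03,.13): print(th,(proj('top',C(bar(th)))-[230,100])*5+2,(proj('side',C(bar(th)))-[180,110])*3.6)
print(CR.inv().apply(onz('top',230+211/5-.4,100+192/5-.4,.2136)-CO))
manip.hand_in(); print(manip.current_clock())
E
```

```text
0 [210.374  197.5735] [479.102  248.6173]
0.03 [210.1539 203.4423] [474.4206 246.875 ]
0.13 [209.304  224.1425] [458.0905 242.2316]
[ 0.0929 -0.0002  0.2136]
the job is handed in; nothing more can be done
the job is handed in; nothing more can be done
```

The caddy is in the cupboard, the door is snapped shut, and I handed the job in at about 51 s of the 66 s allowed. No verdict was given.

**What I did:**
- I lifted the caddy by its bail, stood it on the dropped door and let go.
- I slid it most of the way in by the pull, then pushed it home with shut fingers.
- I gripped the door handle, swung the door up past the catches and let go.

**Last checks:**
- **Caddy:** before the door shut it measured x ≈ 0.125 m and y ≈ -0.002 m in the cupboard frame, pull to the front.
- **Door:** the force reversed as the catches snapped, then rose against the stop. After release, the top view put the handle bar at x = 0.093 m. The shut position is 0.089 m and pixel error is about 4 mm.
- **Bystanders:** I knowingly touched none of them. Those still in the last pictures look unmoved; the marker, brush and screwdriver are in view, and the notebook is partly hidden by the arm. The spare cap and tin were not checked at the end.

**What failed or disagreed:**
- My first grasp closed above the bail because the real fingertips are about 20 mm short of the reported TCP. Touching the bail top gave the offset, which I used from then on. That first closing pushed up on the tool with about 10 N but tipped nothing over.
- The side camera showed fixed things 1 to 2 pixels off from their predicted positions.
- I last saw all four cartridges standing clearly just before the slide. Under the roof and behind the door I could only partly see them.

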